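# Zero the gauge controller under its push-latch cover

## Robot

A 7-joint arm with a two-finger parallel gripper is mounted at the origin on the work surface. World frame = base frame: x ahead of the robot, y to its left, z up, the work surface at z = 0. Lengths are in m, angles in rad, forces in N, time in s.
With the tool pointing down it reaches from about 0.425 to 0.925 m from the base axis. Payload 6.8 kg.
Tool frame: the origin (TCP) lies at the centre of the arm's flange, where the gripper is bolted on; the fingertips stand 173 mm ahead of it and the grasp point (between the pads) lies 155 mm ahead of it (r.hold_point_z is the distance from the TCP to the grasp point, in m); z points along the fingers, x is the direction in which the jaws open and shut, and the axes are right-handed (so a half turn about z gives the same grasp; the last joint's range is limited). The gripper opens to 85 mm and grips with 20 to 120 N. Pads are 22 mm wide; open, the fingers measure 114 mm over their backs; the gripper's body (76 mm by 85 mm) begins 54 mm behind the grasp point. The pads swing forward as they close: fully open they stand 13 mm farther back than shut.
Start: joints at [1.14, 0.477, 0.022, 1.555, -0.011, 1.109, -0.083], TCP at [0.214, -0.64, 0.405] pointing down, gripper open.
Joint ranges: [-2.96, 2.96], [-0.34, 2.1], [-1.41, 1.46], [0.24, 2.44], [-1.37, 4.51], [0.17, 1.92], [-2.96, 2.96]. Speed limits (rad/s): [2.39, 2.39, 3.14, 3.14, 3.14, 3.14, 3.14].

## Interface

Orientations are given as a rotation vector (axis times angle).
In Python, from bench import r gives the robot as it stands.
- The arm moves only by the tool apply_moves, never from a script. Its arguments are lists of equal length, an entry for each row: "dp": the shift along the tool's x, y, z scaled (see below), a list of three; "twist": the turn, a rotation vector about the tool's x, y, z scaled (see below), a list of three; "jaw": the closure in counts, from 0 (fully open) to 255 (shut). In form: {"dp": [[x, y, z], ...], "twist": [[rx, ry, rz], ...], "jaw": [jaw, ...]}. A call has 1 to 20 rows; each row shifts and turns the pose as measured when the row begins, along the tool's axes as they then stand; what a row does not reach is not made up. The controller multiplies each number of a shift by 12 cm and each number of a turn by 120 degrees. A row lasts 1/10 s, in which the tool goes at most 50 mm and 8.59 degrees, less where a joint would pass 70% of its speed; a pose out of reach is approached as far as the arm can. A call with a number of a shift or a turn outside -1 to 1 is refused whole. A call with a gripper value outside its range is refused whole. The fingers move at their own pace and stop on an object; "grip_force" is the grip in N (left out, the last holds). Time passes only in rows, so rows that do not move let the fingers close. It gives the time, the measured TCP pose, the force and the opening at its end, in the units of the state.
- r.get_obs(): the state, without advancing time (a new reading comes with each control period).
- r.grab_frame(name): name is "scene" or "top"; returns a dict with "color" (480x640x3 uint8, red, green, blue), "z_map" (480x640 float32, m along the optical axis (not along the pixel's ray), 0 where there is no reading), "intrinsics" (3x3 intrinsics, pixels), "R" (3x3) and "t" (3): a world point X has camera coordinates R X + t. Camera axes: x right, y down, z forward; pixel columns grow to the right and rows downward; lengths in m; the calibration is good to about 2 mm. A picture is of the moment at which its call begins.
- r.hand_in(): hands the job in, once; it reports no verdict.
The state is a dict: "clock": time; "joints": joint angles; "qvel": joint speeds; "tau": joint torques, N m; "tcp_pos": TCP position; "orientation": TCP orientation; "contact_force": force on the tool from outside, world axes, zero at the start; "moment": the same for the moment, N m; "grip_width": finger opening in m.
Only numpy, scipy, OpenCV 4.12 (cv2) and the standard library are available. Lean on these libraries where they do the work, as an engineer would, in place of code of your own. Each camera call takes 0.05 s, during which the arm holds its last target.

## Task

Zero the gauge controller: press its blue push-latch cover so that it pops up fully open, press the green button beneath it well down and let it come back up, then fold the cover down and press it home so that it latches flush again. Only push with the fingers: do not pick up or shift anything else on the bench, and leave the red button and the black knob alone.

Things in the scene. Friction and masses are not known exactly. Their poses are not given: they have to be found in the camera images.
- controller: cream gauge controller fixed to the bench, 140 (its x) x 220 (its y) x 70 mm; origin at the centre of its underside, z up, its x points away from its front. Flat black display at the +y end of its deck; a blue push-latch cover lies flush in the rest of the deck; the step in front of the cover (towards -x) is only 55 mm high; the deck behind the hinge is 50 mm deep and bare
- cover_hinge (a point): point on the cover's hinge line, half-way along it, 67.5 mm above the bench, fixed to the controller and with its axes. The hinge line runs along the controller's y; the cover reaches 62 mm from it towards the controller's -x, is 118 mm wide (59 mm either side) and 5 mm thick (2.5 mm above and below the hinge line)
- cover_press (a point): the white press mark: a point on the cover's outer face, 50 mm from the hinge line and half-way across; moves with the cover; z is the outward normal of that face
- cover (a joint): angle of the blue cover in rad: about 0 latched flush; 1.75 fully open, leaning 10 degrees back past upright; -0.115 pushed in to its stop (6 mm at the press mark; 5 to 8 N is ample). Each press in to the stop, then letting go, toggles the latch: latched, it springs open within a second; open, folded down from its back over the hinge, it latches. Unlatched, a spring lifts it (2 N at the mark)
- zero_top (a point): centre of the top of the green round zero button, 24 mm across, in the well under the cover, 47 mm above the bench, 40 mm from the hinge line and 27 mm from the cover's middle towards the controller's -y; reached from above only when the cover is open. The small latch plate under the open cover is on the other (+y) side
- zero (a joint): travel of the green button in m: 0 released, 0.006 fully down (about 4 N); springs back
- probe_box: dark blue probe box fixed to the bench, 150 x 170 x 60 mm, with a grey top, a red button and a black knob; origin at the centre of its underside. It and the controller may change sides. Bystander
- stop (a joint): travel of the red button on the probe box in m: 0 released, 0.006 down. Leave alone
- range_knob (a joint): angle of the black knob on the probe box in rad, 0 at the start. Leave alone
- ring_gauge: loose steel ring gauge lying flat, 64 mm outside, 40 mm bore, 22 mm high; origin at the centre of its underside. Bystander
- plug_gauge: loose steel plug gauge standing on the rear of the probe box, 28 mm thick foot, 62 mm tall; origin at the centre of its underside. Bystander
- mug: loose white mug, 76 mm across, 95 mm tall, at the left of the table; origin at the centre of its underside. Bystander
- cleaner: loose white cleaner bottle with a blue cap, 56 mm across, 160 mm tall, in the far row; origin at the centre of its underside. Bystander
- gauge_case: loose shut wooden gauge-block case, 100 x 170 x 46 mm, at the right of the table; origin at the centre of its underside. Bystander
- screwdriver: loose screwdriver lying near the robot; origin under its middle. Bystander
- setting_disc: loose dark steel disc, 60 mm across, 30 mm high, near the robot; origin at the centre of its underside. Bystander

How it is judged:
By the outcome, as a careful person would: the job done as asked, in the order asked, and still so for the second after the job is handed in, with the robot touching nothing.
It also fails if it takes over 58 s, if anything falls off the work surface, if the arm or the gripper's body presses on something with over 40 N, if the wrist force passes 120 N, or if a joint passes its speed limit or range.

## Working session

There is one attempt and no reset: what is moved stays moved. The work goes in short steps, Python scripts to look and compute and a tool call to move; the robot and the scene stay as the last step left them, time stands still between calls to the robot, and variables do not carry over. Pictures are saved under pics/ and viewed, and the job is handed in when it is done.

Besides the shell and the picture viewer there is one more tool, called after ">>>" by a JSON object that holds its "method" and its "body", one argument or row to a line. apply_moves: Moves the arm, as the interface text tells. Shifts and turns lie within -1 to 1; 1 stands for 12 cm of shift or 120 degrees of turn. Its arguments: {"type":"object","properties":{"dp":{"type":"array"},"twist":{"type":"array"},"jaw":{"type":"array"},"grip_force":{"type":"number"}},"required":["dp","twist","jaw"]}

```bash
ls; mkdir -p pics
python3 - <<'E'
from bench import r
import cv2,numpy as np
print(r.get_obs(), r.hold_point_z)
for n in ["scene","top"]:
    f=r.grab_frame(n); cv2.imwrite(f"pics/{n}0.png",f["color"][:,:,::-1]); np.savez(f"pics/{n}0.npz",**f)
    print(n,f["intrinsics"],f["R"],f["t"])
E
```

```text
pics
{'clock': 0.0, 'joints': array([ 1.13992106,  0.47780245,  0.02233626,  1.55645487, -0.01149195,
        1.10931938, -0.08308917]), 'qvel': array([ 0.00122167, -0.00112844, -0.0002779 ,  0.00137959,  0.00125978,
       -0.00082955,  0.00161503]), 'tau': array([ 4.44466541e-04, -5.96439493e+01,  1.60848476e+00, -2.81185770e+01,
        1.25244947e-02,  9.54562915e-03, -1.75245214e-05]), 'tcp_pos': array([ 0.21402949, -0.63987347,  0.40372235]), 'orientation': array([-2.54878583e+00,  1.83500173e+00,  2.49005938e-03]), 'contact_force': array([ 0.26336919, -0.15633018,  0.39374529]), 'moment': array([ 0.0386493 , -0.00402203,  0.00572838]), 'grip_width': 0.08551585431736829} 0.1547
scene [[554.52057063   0.         312.14804213]
 [  0.         554.52057063 240.62214976]
 [  0.           0.           1.        ]] [[ 0.44773036  0.89412305 -0.00902787]
 [ 0.67671855 -0.34543025 -0.65017685]
 [-0.58445661  0.28499459 -0.75972927]] [-0.24011108 -0.33415695  1.61985509]
top [[480.6182877    0.         325.88138531]
 [  0.         480.6182877  243.13102487]
 [  0.           0.           1.        ]] [[-0.02663837 -0.99964225  0.00239994]
 [-0.99564621  0.0263172  -0.08942057]
 [ 0.08932542 -0.00477151 -0.99599107]] [0.01503905 0.55087155 1.16543537]
```

View pics/scene0.png

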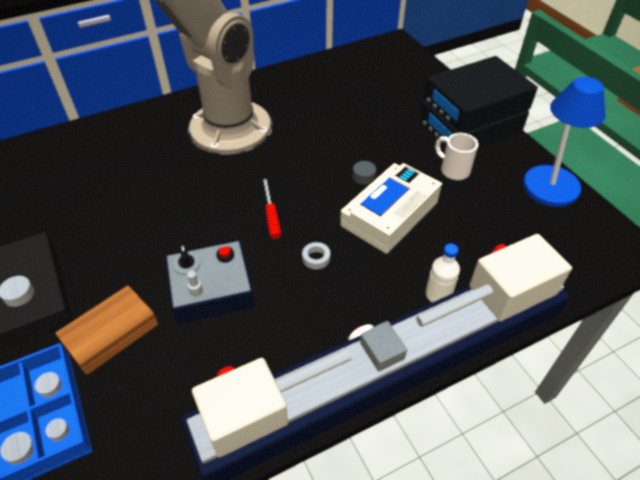

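View pics/top0.png

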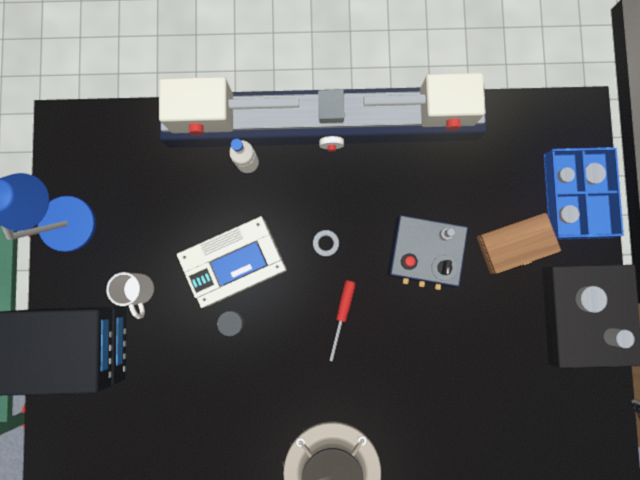

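```bash
cat > h.py <<'E'
import numpy as np,cv2
def load(p): return dict(np.load(p))
def ray(f,u,v,z):
    K,R,t=f["intrinsics"],f["R"],f["t"]
    d=R.T@np.linalg.solve(K,[u,v,1.]); o=-R.T@t
    return o+d*(z-o[2])/d[2]
def pix(f,P):
    c=f["R"]@np.asarray(P)+f["t"]; q=f["intrinsics"]@c; return q[:2]/q[2]
def tri(fs,uvs):
    A=[];b=[]
    for f,(u,v) in zip(fs,uvs):
        d=f["R"].T@np.linalg.solve(f["intrinsics"],[u,v,1.]);d/=np.linalg.norm(d);o=-f["R"].T@f["t"]
        M=np.eye(3)-np.outer(d,d);A.append(M);b.append(M@o)
    A=np.vstack(A);b=np.hstack(b);x=np.linalg.lstsq(A,b,rcond=None)[0];return x,np.linalg.norm(A@x-b)
E
python3 - <<'E'
from h import *
for n,roi in [("top",(170,210,295,310)),("scene",(335,160,445,250))]:
    f=load(f"pics/{n}0.npz"); c=f["color"]; hsv=cv2.cvtColor(c,cv2.COLOR_RGB2HSV)
    x0,y0,x1,y1=roi
    m=cv2.inRange(hsv,(100,120,80),(130,255,255)); k=np.zeros_like(m);k[y0:y1,x0:x1]=m[y0:y1,x0:x1]
    cs,_=cv2.findContours(k,cv2.RETR_EXTERNAL,cv2.CHAIN_APPROX_NONE)
    cn=max(cs,key=cv2.contourArea); box=cv2.boxPoints(cv2.minAreaRect(cn)); print(n,cv2.contourArea(cn))
    ap=cv2.approxPolyDP(cv2.convexHull(cn),4,True)[:,0]
    print("approx",ap.tolist())
    for p in ap: print(p,ray(f,*p,0.070).round(4), f["z_map"][p[1],p[0]])
    # white mark inside
    fill=np.zeros_like(m);cv2.fillConvexPoly(fill,cv2.convexHull(cn),255);fill=cv2.erode(fill,np.ones((5,5)))
    w=(fill>0)&(k==0); v,u=np.nonzero(w); print("mark",u.mean(),v.mean(),len(u),ray(f,u.mean(),v.mean(),.07))
    cen=cv2.moments(fill,True);print("cen",ray(f,cen['m10']/cen['m00'],cen['m01']/cen['m00'],.07))
    # body cream
    m2=cv2.inRange(hsv,(10,5,150),(40,110,255))
    im=cv2.resize(c[y0-10:y1+10,x0-10:x1+10,::-1],None,fx=5,fy=5,interpolation=cv2.INTER_CUBIC);cv2.imwrite(f"pics/{n}0z.png",im)
    d=f["z_map"];vv,uu=np.nonzero(k);
    P=(np.linalg.inv(f["intrinsics"])@np.vstack([uu,vv,np.ones(len(uu))])*d[vv,uu]).T-f["t"];P=P@f["R"];print("depth z med",np.median(P[:,2]),np.median(P,axis=0))
E
```

```text
top 1189.5
approx [[256, 243], [265, 265], [220, 284], [211, 263]]
[256 243] [0.5517 0.1669 0.07  ] 1.187175
[265 265] [0.4988 0.1463 0.07  ] 1.1414084
[220 284] [0.4567 0.2532 0.07  ] 1.1357617
[211 263] [0.5069 0.2742 0.07  ] 1.1425397
mark 240.8235294117647 270.078431372549 153 [0.48827394 0.20373525 0.07      ]
cen [0.50406822 0.20963538 0.07      ]
depth z med 0.07029713062427445 [0.50747183 0.21239968 0.07029713]
scene 671.5
approx [[407, 188], [381, 214], [361, 204], [389, 178]]
[407 188] [0.5107 0.2709 0.07  ] 1.3450898
[381 214] [0.5562 0.1699 0.07  ] 1.293109
[361 204] [0.5069 0.1447 0.07  ] 1.3149908
[389 178] [0.4606 0.2508 0.07  ] 1.3682139
mark 379.2686567164179 192.2089552238806 67 [0.49250288 0.20360836 0.07      ]
cen [0.50957893 0.20720195 0.07      ]
depth z med 0.07016570649171883 [0.51320043 0.20780552 0.07016571]
```

```bash
ls pics
```

```text
scene0.npz
scene0.png
scene0z.png
top0.npz
top0.png
top0z.png
```

View pics/top0z.png

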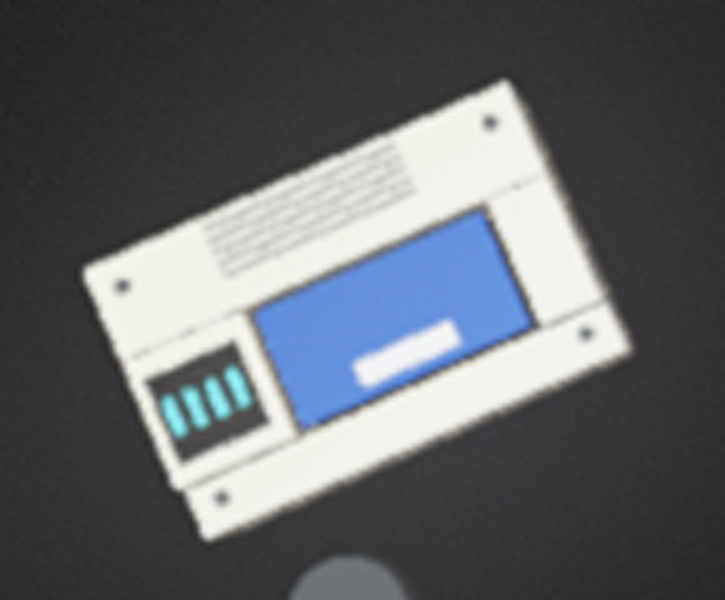

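View pics/scene0z.png

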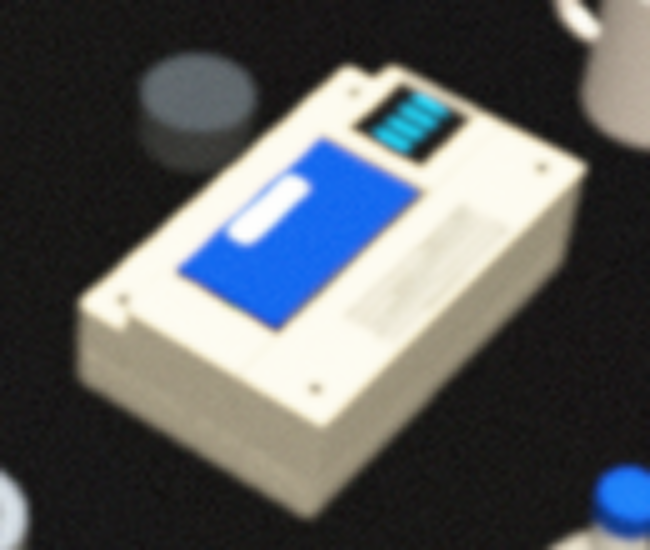

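>>> {"method": "apply_moves", "body": {
  "dp": [
    [-0.24,-0.31,0],
    [-0.24,-0.31,0],
    [-0.24,-0.31,0],
    [-0.24,-0.31,0],
    [-0.24,-0.31,0],
    [-0.24,-0.31,0],
    [-0.24,-0.31,0],
    [-0.24,-0.31,0],
    [-0.24,-0.31,0],
    [-0.24,-0.31,0],
    [-0.36,-0.13,0],
    [-0.36,-0.13,0],
    [-0.36,-0.13,0],
    [-0.36,-0.13,0],
    [-0.36,-0.13,0],
    [-0.36,-0.13,0],
    [-0.36,-0.13,0],
    [-0.36,-0.13,0],
    [-0.36,-0.13,0],
    [0,0,0]
  ],
  "twist": [
    [0,0,0],
    [0,0,0],
    [0,0,0],
    [0,0,0],
    [0,0,0],
    [0,0,0],
    [0,0,0],
    [0,0,0],
    [0,0,0],
    [0,0,0],
    [0,0,-0.037],
    [0,0,0],
    [0,0,0],
    [0,0,0],
    [0,0,0],
    [0,0,0],
    [0,0,0],
    [0,0,0],
    [0,0,0],
    [0,0,0]
  ],
  "jaw": [255,255,255,255,255,255,255,255,255,255,255,255,255,255,255,255,255,255,255,255]
}}

```text
clock: 2.1
tcp_pos: [0.4629, 0.1949, 0.3987]
orientation: [-2.617, 1.738, 0.014]
contact_force: [-0.8, 0.0, -0.4]
grip_width: 0.0001
```

```bash
cat > st.py <<'E'
# usage: st.py a b h : target tip in ctrl frame rel. hinge (a along +x ctrl, b along +y ctrl), h height of tip -> total move in tool units
import sys,numpy as np
from scipy.spatial.transform import Rotation as Ro
from bench import r
o=r.get_obs(); R=Ro.from_rotvec(o["orientation"]).as_matrix(); TIP=0.173
yaw=np.radians(23.0); ex=np.array([np.cos(yaw),np.sin(yaw),0]); ey=np.array([-np.sin(yaw),np.cos(yaw),0])
H=np.array([.5350,.2203,0])
tip=o["tcp_pos"]+R[:,2]*TIP
d=tip-H
print("t",round(o["clock"],2),"tip ctrl",(d@ex).round(4),(d@ey).round(4),tip[2].round(4),"F",o["contact_force"].round(1),"w",round(o["grip_width"],3))
print("tool x in ctrl",R[:,0]@ex,R[:,0]@ey,"z",R[:,2].round(3), "q",o["joints"].round(2))
for k in range(1,len(sys.argv),3):
    a,b,h=map(float,sys.argv[k:k+3]); T=H+a*ex+b*ey+[0,0,h]
    print("to",(a,b,h),"units",(R.T@(T-tip)/.12).round(3),"len",np.linalg.norm(T-tip).round(4));
E
python3 st.py -0.05 0 0.09
```

```text
t 2.1 tip ctrl -0.0771 0.0061 0.2257 F [-0.8  0.  -0.4] w 0.0
tool x in ctrl -0.0029959864458472853 -0.9999670750385414 z [-0.007  0.005 -1.   ] q [-0.09  0.24 -0.49  1.94  0.12  1.   -1.81]
to (-0.05, 0.0, 0.09) units [ 0.059 -0.232  1.13 ] len 0.1386
```

>>> {"method": "apply_moves", "body": {
  "dp": [
    [0.015,-0.06,0.26],
    [0.015,-0.06,0.26],
    [0.015,-0.06,0.26],
    [0.015,-0.05,0.26],
    [0,0,0]
  ],
  "twist": [
    [0,0,0],
    [0,0,0],
    [0,0,0],
    [0,0,0],
    [0,0,0]
  ],
  "jaw": [255,255,255,255,255]
}}

```text
clock: 2.6
tcp_pos: [0.491, 0.201, 0.2703]
orientation: [-2.62, 1.731, 0.012]
contact_force: [-1.7, -1.2, 0.5]
grip_width: 0.0001
```

```bash
python3 st.py -0.05 0 0.072
python3 - <<'E'
from bench import r
import cv2,numpy as np
a=[]
for n,(x0,y0,x1,y1) in [("scene",(320,120,460,260)),("top",(170,180,310,320))]:
    f=r.grab_frame(n); a.append(cv2.resize(f["color"][y0:y1,x0:x1,::-1],None,fx=2.8,fy=2.8,interpolation=cv2.INTER_CUBIC))
cv2.imwrite("pics/a1.png",np.hstack(a))
E
```

```text
t 2.6 tip ctrl -0.0486 0.0006 0.0973 F [-1.7 -1.2  0.5] w 0.0
tool x in ctrl 0.0015791887726644216 -0.9999741158895286 z [-0.005  0.005 -1.   ] q [-0.15  0.45 -0.44  1.99  0.26  0.75 -1.91]
to (-0.05, 0.0, 0.072) units [0.007 0.011 0.211] len 0.0253
```

View pics/a1.png

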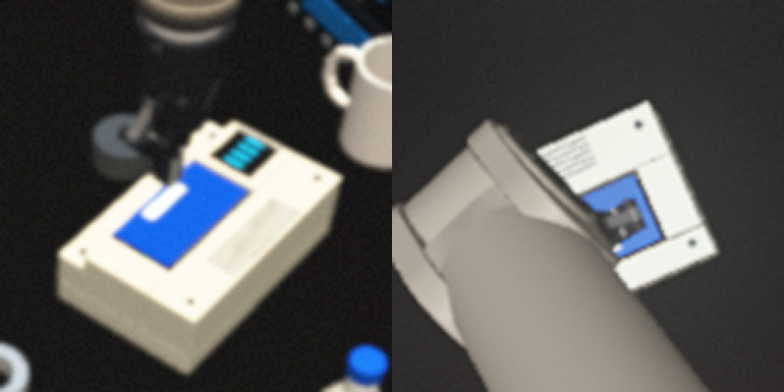

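>>> {"method": "apply_moves", "body": {
  "dp": [
    [0,0,0.1],
    [0,0,0.1],
    [0,0,0.03],
    [0,0,0.03]
  ],
  "twist": [
    [0,0,0],
    [0,0,0],
    [0,0,0],
    [0,0,0]
  ],
  "jaw": [255,255,255,255]
}}

```text
clock: 3.1
tcp_pos: [0.4929, 0.2026, 0.2454]
orientation: [-2.61, 1.725, -0.001]
contact_force: [-0.1, 0.1, -0.8]
grip_width: -0.0004
```

```bash
python3 st.py -0.05 0 0.064
```

```text
t 3.1 tip ctrl -0.0438 0.0014 0.0725 F [-0.1  0.1 -0.8] w -0.0
tool x in ctrl 0.0012143882610054684 -0.9999767564197618 z [ 0.007  0.01  -1.   ] q [-0.17  0.49 -0.42  2.    0.29  0.69 -1.94]
to (-0.05, 0.0, 0.064) units [0.012 0.052 0.07 ] len 0.0106
```

>>> {"method": "apply_moves", "body": {
  "dp": [
    [0.01,0.05,0.02],
    [0,0,0.02],
    [0,0,0.02]
  ],
  "twist": [
    [0,0,0],
    [0,0,0],
    [0,0,0]
  ],
  "jaw": [255,255,255]
}}

```text
clock: 3.4
tcp_pos: [0.4877, 0.1993, 0.2385]
orientation: [-2.609, 1.724, -0.002]
contact_force: [0.0, 0.5, 2.4]
grip_width: 0.0003
```

```bash
python3 st.py -0.05 0 0.064
```

```text
t 3.4 tip ctrl -0.0496 0.0003 0.0656 F [0.  0.5 2.4] w 0.0
tool x in ctrl 0.0014012438193232214 -0.9999771830548141 z [ 0.009  0.011 -1.   ] q [-0.17  0.49 -0.41  2.02  0.3   0.67 -1.95]
to (-0.05, 0.0, 0.064) units [0.002 0.003 0.013] len 0.0016
```

>>> {"method": "apply_moves", "body": {
  "dp": [
    [0,0,0.02],
    [0,0,0.02]
  ],
  "twist": [
    [0,0,0],
    [0,0,0]
  ],
  "jaw": [255,255]
}}

```text
clock: 3.6
tcp_pos: [0.4878, 0.1998, 0.2374]
orientation: [-2.61, 1.726, -0.005]
contact_force: [-12.5, -6.2, 38.7]
grip_width: -0.0003
```

>>> {"method": "apply_moves", "body": {
  "dp": [
    [0,0.05,-0.15],
    [0,0.2,-0.3],
    [0,0.25,-0.3],
    [0,0.2,-0.3],
    [0,0,0]
  ],
  "twist": [
    [0,0,0],
    [0,0,0],
    [0,0,0],
    [0,0,0],
    [0,0,0]
  ],
  "jaw": [255,255,255,255,255]
}}

```text
clock: 4.1
tcp_pos: [0.4069, 0.1653, 0.3665]
orientation: [-2.61, 1.725, -0.006]
contact_force: [1.1, 0.4, -0.8]
grip_width: 0.0
```

```bash
cat > look.py <<'E'
import sys
from bench import r
import cv2,numpy as np
a=[]
for n,(x0,y0,x1,y1) in [("scene",(320,120,460,260)),("top",(170,180,310,320))]:
    f=r.grab_frame(n); np.savez(f"pics/{sys.argv[1]}_{n}.npz",**f); a.append(cv2.resize(f["color"][y0:y1,x0:x1,::-1],None,fx=2.8,fy=2.8,interpolation=cv2.INTER_CUBIC))
cv2.imwrite(f"pics/{sys.argv[1]}.png",np.hstack(a))
E
python3 look.py a2; python3 st.py -0.042 -0.027 0.15
```

```text
t 4.2 tip ctrl -0.1367 -0.0002 0.1905 F [-0.7 -0.2  0.1] w 0.0
tool x in ctrl 0.0008984022155062038 -0.9999881043797855 z [ 0.007  0.008 -1.   ] q [-0.05  0.18 -0.52  2.11  0.11  0.87 -1.8 ]
to (-0.042, -0.027, 0.15) units [ 0.225 -0.785  0.344] len 0.1064
```

View pics/a2.png

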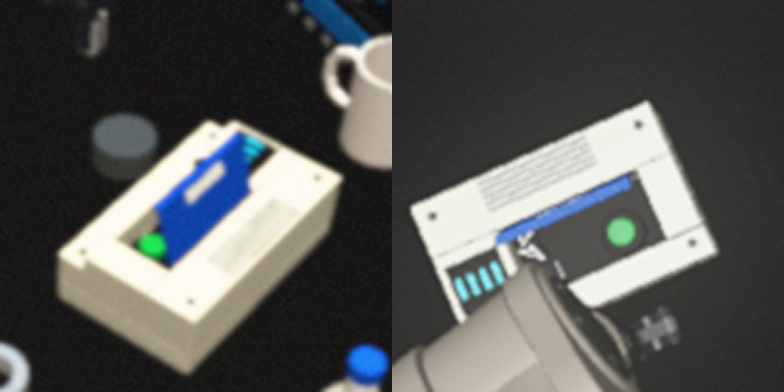

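Run:
```python
from h import *
yaw=np.radians(23);ex=np.array([np.cos(yaw),np.sin(yaw),0]); ey=np.array([-np.sin(yaw),np.cos(yaw),0]);H=np.array([.535,.2203,0])
fs=[];us=[]
for n in ["top","scene"]:
    f=load(f"pics/a2_{n}.npz"); hsv=cv2.cvtColor(f["color"],cv2.COLOR_RGB2HSV); m=cv2.inRange(hsv,(45,80,80),(80,255,255))
    k=np.zeros_like(m); k[180:320,170:460]=m[180:320,170:460]
    v,u=np.nonzero(k); print(n,len(u),u.mean(),v.mean()); p=ray(f,u.mean(),v.mean(),.047); print(p,(p-H)@ex,(p-H)@ey); fs.append(f);us.append((u.mean(),v.mean()))
print(tri(fs,us))
```

```text
top 84 251.5 262.3333333333333
[0.50719071 0.18170374 0.047     ] -0.04067934656412782 -0.024662090690692213
scene 81 373.5925925925926 207.35802469135803
[0.51158714 0.17840849 0.047     ] -0.03791996602555778 -0.029413202731331627
(array([0.50726351, 0.18207403, 0.04137806]), np.float64(0.0007409526801450653))
```

>>> {"method": "apply_moves", "body": {
  "dp": [
    [0.06,-0.2,0.08],
    [0.06,-0.2,0.08],
    [0.06,-0.2,0.09],
    [0.05,-0.18,0.09],
    [0,0,0],
    [0,0,0]
  ],
  "twist": [
    [0,0,0],
    [0,0,0],
    [0,0,0],
    [0,0,0],
    [0,0,0],
    [0,0,0]
  ],
  "jaw": [255,255,255,255,255,255]
}}

```text
clock: 4.8
tcp_pos: [0.5101, 0.1774, 0.3125]
orientation: [-2.618, 1.731, 0.009]
contact_force: [-0.4, 0.2, -0.3]
grip_width: 0.0004
```

```bash
python3 look.py a3; python3 st.py -0.041 -0.027 0.055
```

```text
t 4.9 tip ctrl -0.0402 -0.0288 0.1403 F [-0.5  0.  -0.7] w 0.0
tool x in ctrl 0.001135219278144686 -0.9999839659329796 z [-0.002  0.005 -1.   ] q [-0.08  0.4  -0.45  1.94  0.23  0.85 -1.82]
to (-0.041, -0.027, 0.055) units [-0.011  0.006  0.711] len 0.0853
```

View pics/a3.png

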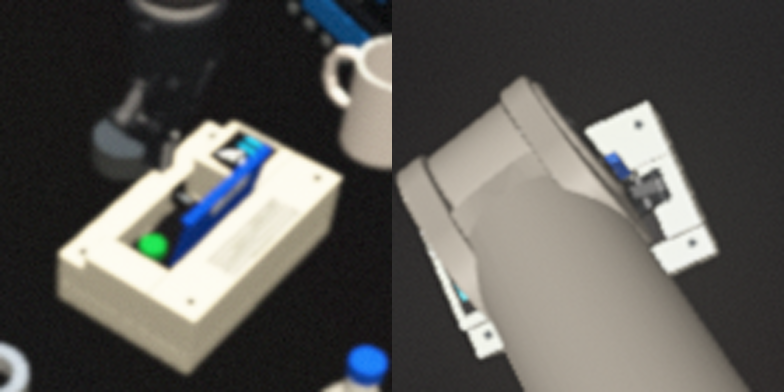

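>>> {"method": "apply_moves", "body": {
  "dp": [
    [0,0.09,0.05],
    [0,0.09,0.05],
    [0,0,0]
  ],
  "twist": [
    [0.027,0,0],
    [0.027,0,0],
    [0,0,0]
  ],
  "jaw": [255,255,255]
}}

```text
clock: 5.2
tcp_pos: [0.4881, 0.1692, 0.3005]
orientation: [-2.537, 1.675, -0.09]
contact_force: [0.1, -0.6, 0.4]
grip_width: 0.0001
```

```bash
python3 st.py -0.043 -0.027 0.08 -0.042 -0.027 0.055
```

```text
t 5.2 tip ctrl -0.043 -0.0277 0.1287 F [ 0.1 -0.6  0.4] w 0.0
tool x in ctrl 0.0027467719584753124 -0.9999799349417001 z [ 0.105  0.051 -0.993] q [-0.08  0.36 -0.45  2.04  0.26  0.67 -1.86]
to (-0.043, -0.027, 0.08) units [-0.004  0.047  0.403] len 0.0487
to (-0.042, -0.027, 0.055) units [-0.002  0.063  0.611] len 0.0737
```

>>> {"method": "apply_moves", "body": {
  "dp": [
    [0,0.02,0.2],
    [0,0.02,0.2],
    [0,0.02,0.12],
    [0,0.01,0.05],
    [0,0,0]
  ],
  "twist": [
    [0,0,0],
    [0,0,0],
    [0,0,0],
    [0,0,0],
    [0,0,0]
  ],
  "jaw": [255,255,255,255,255]
}}

```text
clock: 5.7
tcp_pos: [0.4889, 0.1706, 0.2334]
orientation: [-2.538, 1.674, -0.094]
contact_force: [-0.5, -0.3, 0.1]
grip_width: 0.0003
```

```bash
python3 st.py -0.041 -0.027 0.047 -0.041 -0.027 0.041;python3 look.py a4
```

```text
t 5.7 tip ctrl -0.0415 -0.0271 0.0615 F [-0.5 -0.3  0.1] w 0.0
tool x in ctrl 0.0035112578588040594 -0.9999876336946697 z [ 0.106  0.049 -0.993] q [-0.14  0.47 -0.39  2.08  0.36  0.53 -1.95]
to (-0.041, -0.027, 0.047) units [-0.     0.01   0.121] len 0.0146
to (-0.041, -0.027, 0.041) units [0.    0.016 0.171] len 0.0206
```

View pics/a4.png

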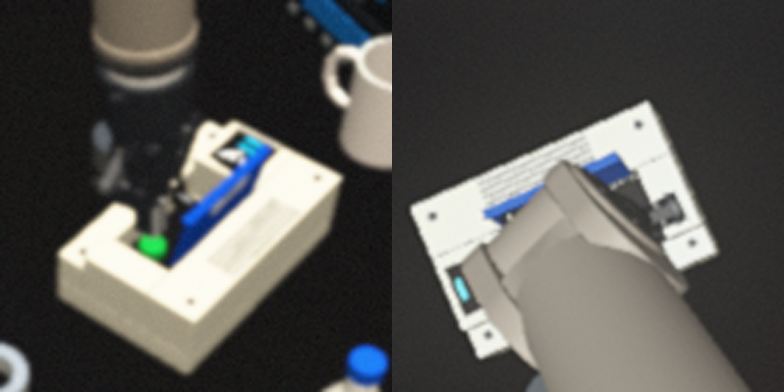

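>>> {"method": "apply_moves", "body": {
  "dp": [
    [0,0,0.06],
    [0,0,0.04],
    [0,0,0.02]
  ],
  "twist": [
    [0,0,0],
    [0,0,0],
    [0,0,0]
  ],
  "jaw": [255,255,255]
}}

```text
clock: 6.1
tcp_pos: [0.4921, 0.1719, 0.2212]
orientation: [-2.533, 1.672, -0.099]
contact_force: [0.1, 0.0, -0.1]
grip_width: 0.0001
```

>>> {"method": "apply_moves", "body": {
  "dp": [
    [0,0,0.02],
    [0,0,0.01]
  ],
  "twist": [
    [0,0,0],
    [0,0,0]
  ],
  "jaw": [255,255]
}}

```text
clock: 6.3
tcp_pos: [0.4924, 0.1721, 0.2173]
orientation: [-2.534, 1.672, -0.099]
contact_force: [-1.5, 0.3, 2.0]
grip_width: -0.0002
```

```bash
python3 st.py -0.041 -0.027 0.041
```

```text
t 6.3 tip ctrl -0.0368 -0.0272 0.0456 F [-1.5  0.3  2. ] w -0.0
tool x in ctrl 0.0028278715450478524 -0.9999913688717603 z [ 0.112  0.051 -0.992] q [-0.16  0.5  -0.36  2.09  0.38  0.49 -1.97]
to (-0.041, -0.027, 0.041) units [-0.002  0.039  0.034] len 0.0063
```

>>> {"method": "apply_moves", "body": {
  "dp": [
    [0,0.01,0.02],
    [0,0.01,0.02]
  ],
  "twist": [
    [0,0,0],
    [0,0,0]
  ],
  "jaw": [255,255]
}}

```text
clock: 6.5
tcp_pos: [0.4919, 0.1718, 0.2132]
orientation: [-2.531, 1.671, -0.102]
contact_force: [-3.8, -2.4, 25.8]
grip_width: 0.0002
```

>>> {"method": "apply_moves", "body": {
  "dp": [
    [0,0.01,0.02]
  ],
  "twist": [
    [0,0,0]
  ],
  "jaw": [255]
}}

```text
clock: 6.6
tcp_pos: [0.4916, 0.1719, 0.2127]
orientation: [-2.53, 1.67, -0.106]
contact_force: [-13.7, -5.1, 43.1]
grip_width: -0.0004
```

>>> {"method": "apply_moves", "body": {
  "dp": [
    [0,0,-0.1],
    [0,0,-0.3],
    [0,0,-0.4],
    [0,0,-0.4],
    [0,-0.15,-0.2],
    [0,0,0]
  ],
  "twist": [
    [0,0,0],
    [0,0,0],
    [0,0,0],
    [0,0,0],
    [-0.055,0,0],
    [0,0,0]
  ],
  "jaw": [255,255,255,255,255,255]
}}

```text
clock: 7.2
tcp_pos: [0.4866, 0.1698, 0.3878]
orientation: [-2.617, 1.725, -0.005]
contact_force: [0.1, 0.1, -0.3]
grip_width: -0.0001
```

```bash
python3 st.py 0.042 0 0.19 0.042 0 0.11;python3 look.py a5
```

```text
t 7.2 tip ctrl -0.0629 -0.0273 0.2148 F [ 0.1  0.1 -0.3] w -0.0
tool x in ctrl 0.003657706737296415 -0.9999925465178521 z [ 0.007  0.004 -1.   ] q [-0.03  0.27 -0.5   1.93  0.16  0.97 -1.77]
to (0.042, 0.0, 0.19) units [-0.224 -0.874  0.214] len 0.1112
to (0.042, 0.0, 0.11) units [-0.223 -0.868  0.881] len 0.1508
```

View pics/a5.png

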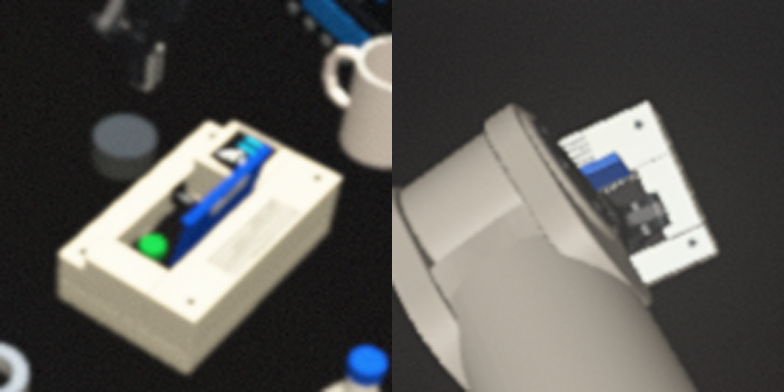

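>>> {"method": "apply_moves", "body": {
  "dp": [
    [-0.06,-0.22,0.03],
    [-0.06,-0.22,0.03],
    [-0.06,-0.22,0.03],
    [-0.05,-0.22,0.03],
    [0,0,0]
  ],
  "twist": [
    [0,0,0],
    [0,0,0],
    [0,0,0],
    [0,0,0],
    [0,0,0]
  ],
  "jaw": [255,255,255,255,255]
}}

```text
clock: 7.8
tcp_pos: [0.5695, 0.2354, 0.3589]
orientation: [2.62, -1.727, -0.003]
contact_force: [-0.3, 0.1, 0.2]
grip_width: -0.0
```

```bash
python3 st.py 0.042 0 0.105
```

```text
t 7.8 tip ctrl 0.0369 0.0003 0.1859 F [-0.3  0.1  0.2] w -0.0
tool x in ctrl 0.003595747593925891 -0.9999933084599988 z [-0.004 -0.002 -1.   ] q [-0.14  0.47 -0.47  1.72  0.24  1.01 -1.86]
to (0.042, 0.0, 0.105) units [ 0.002 -0.045  0.674] len 0.081
```

>>> {"method": "apply_moves", "body": {
  "dp": [
    [0,-0.05,0.1],
    [0,0,0.25],
    [0,0,0.25],
    [0,0,0.07],
    [0,0,0]
  ],
  "twist": [
    [0,0,0],
    [0,0,0],
    [0,0,0],
    [0,0,0],
    [0,0,0]
  ],
  "jaw": [255,255,255,255,255]
}}

```text
clock: 8.3
tcp_pos: [0.571, 0.2352, 0.2682]
orientation: [2.615, -1.722, -0.009]
contact_force: [-0.3, -0.2, 0.2]
grip_width: -0.0004
```

```bash
python3 st.py 0.01 0 0.110;python3 look.py a6
```

```text
t 8.3 tip ctrl 0.0368 -0.0006 0.0953 F [-0.3 -0.2  0.2] w -0.0
tool x in ctrl 0.004781169021203887 -0.999987506201345 z [-0.011 -0.006 -1.   ] q [-0.17  0.58 -0.44  1.78  0.31  0.86 -1.91]
to (0.01, 0.0, 0.11) units [-0.006  0.225 -0.12 ] len 0.0306
```

View pics/a6.png

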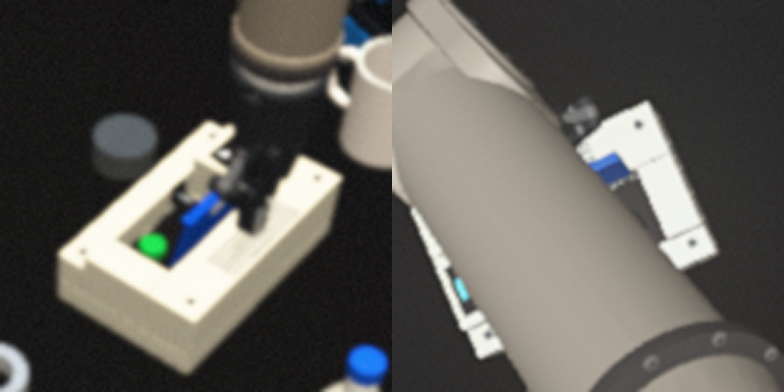

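>>> {"method": "apply_moves", "body": {
  "dp": [
    [0,0.07,-0.05],
    [0,0.08,-0.05],
    [0,0.08,-0.02],
    [0,0.08,0],
    [0,0.08,0]
  ],
  "twist": [
    [0,0,0],
    [0,0,0],
    [0,0,0],
    [0,0,0],
    [0,0,0]
  ],
  "jaw": [255,255,255,255,255]
}}

```text
clock: 8.9
tcp_pos: [0.5275, 0.2168, 0.2915]
orientation: [-2.622, 1.728, -0.004]
contact_force: [0.7, 1.4, -0.7]
grip_width: -0.0001
```

```bash
python3 st.py -0.015 0 0.108 -0.03 0 0.097
```

```text
t 8.9 tip ctrl -0.0079 -0.0005 0.1185 F [ 0.7  1.4 -0.7] w -0.0
tool x in ctrl 0.0038956800299701556 -0.9999915485193739 z [ 0.003 -0.    -1.   ] q [-0.14  0.48 -0.46  1.89  0.28  0.84 -1.91]
to (-0.015, 0.0, 0.108) units [-0.005  0.06   0.087] len 0.0127
to (-0.03, 0.0, 0.097) units [-0.005  0.185  0.179] len 0.0309
```

>>> {"method": "apply_moves", "body": {
  "dp": [
    [0,0.04,0.09],
    [0,0.06,0.06],
    [0,0.06,0.05]
  ],
  "twist": [
    [0,0,0],
    [0,0,0],
    [0,0,0]
  ],
  "jaw": [255,255,255]
}}

```text
clock: 9.2
tcp_pos: [0.5086, 0.2087, 0.2676]
orientation: [-2.619, 1.726, -0.008]
contact_force: [2.9, 1.5, 0.0]
grip_width: -0.0003
```

```bash
python3 st.py -0.03 0 0.097 -0.042 0 0.085;python3 look.py a7
```

```text
t 9.2 tip ctrl -0.0277 -0.0006 0.0946 F [2.9 1.5 0. ] w -0.0
tool x in ctrl 0.0037958929325004657 -0.9999916458000251 z [ 0.007  0.001 -1.   ] q [-0.15  0.48 -0.45  1.95  0.3   0.77 -1.94]
to (-0.03, 0.0, 0.097) units [-0.005  0.019 -0.02 ] len 0.0034
to (-0.042, 0.0, 0.085) units [-0.006  0.12   0.079] len 0.0173
```

View pics/a7.png

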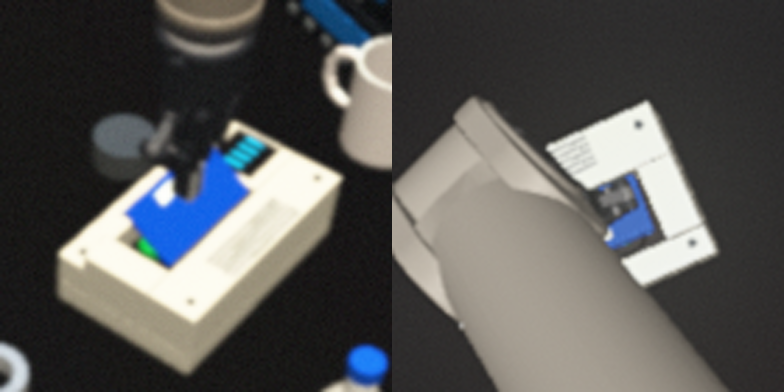

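Working as planned: the cover is folded to about 35° with the finger on its back.

>>> {"method": "apply_moves", "body": {
  "dp": [
    [0,0.08,0.05],
    [0,0.08,0.06],
    [0,0.04,0.06]
  ],
  "twist": [
    [0,0,0],
    [0,0,0],
    [0,0,0]
  ],
  "jaw": [255,255,255]
}}

```text
clock: 9.6
tcp_pos: [0.4861, 0.1992, 0.246]
orientation: [-2.618, 1.725, -0.008]
contact_force: [4.3, 2.0, 5.6]
grip_width: -0.0004
```

```bash
python3 st.py -0.05 0 0.073
```

```text
t 9.6 tip ctrl -0.0518 -0.0005 0.073 F [4.3 2.  5.6] w -0.0
tool x in ctrl 0.003838827356858123 -0.9999922890636769 z [ 0.008  0.002 -1.   ] q [-0.15  0.48 -0.44  2.02  0.32  0.7  -1.96]
to (-0.05, 0.0, 0.073) units [-0.004 -0.015  0.   ] len 0.0019
```

>>> {"method": "apply_moves", "body": {
  "dp": [
    [0,-0.02,0.03],
    [0,-0.01,0.03],
    [0,0,0.02]
  ],
  "twist": [
    [0,0,0],
    [0,0,0],
    [0,0,0]
  ],
  "jaw": [255,255,255]
}}

```text
clock: 9.9
tcp_pos: [0.4877, 0.2003, 0.2369]
orientation: [-2.623, 1.728, -0.007]
contact_force: [-12.5, -6.7, 51.5]
grip_width: 0.0002
```

```bash
python3 st.py -0.05 0 0.064
```

```text
t 9.9 tip ctrl -0.0509 -0.0005 0.0639 F [-12.5  -6.7  51.5] w 0.0
tool x in ctrl 0.003987032532802397 -0.9999864560417455 z [ 0.004 -0.002 -1.   ] q [-0.16  0.5  -0.44  2.02  0.33  0.69 -1.97]
to (-0.05, 0.0, 0.064) units [-0.004 -0.008 -0.001] len 0.0011
```

Pressed to the stop (51 N, tip at 63.9 mm). Retreat and look.

>>> {"method": "apply_moves", "body": {
  "dp": [
    [0,0,-0.05],
    [0,0,-0.2],
    [0,0.2,-0.3],
    [0,0.3,-0.3],
    [0,0.3,-0.2],
    [0,0.2,-0.1],
    [0,0,0],
    [0,0,0],
    [0,0,0],
    [0,0,0]
  ],
  "twist": [
    [0,0,0],
    [0,0,0],
    [0,0,0],
    [0,0,0],
    [0,0,0],
    [0,0,0],
    [0,0,0],
    [0,0,0],
    [0,0,0],
    [0,0,0]
  ],
  "jaw": [255,255,255,255,255,255,255,255,255,255]
}}

```text
clock: 10.9
tcp_pos: [0.3731, 0.1512, 0.3747]
orientation: [2.613, -1.724, -0.003]
contact_force: [0.8, -0.1, -0.4]
grip_width: -0.0002
```

```bash
python3 st.py;python3 look.py a8
python3 - <<'E'
from h import *
for n,(x0,y0,x1,y1) in [("top",(170,210,295,310)),("scene",(335,160,445,250))]:
    for p in (f"pics/{n}0.npz",f"pics/a8_{n}.npz"):
        f=load(p);hsv=cv2.cvtColor(f["color"],cv2.COLOR_RGB2HSV);m=cv2.inRange(hsv,(100,120,80),(130,255,255));k=np.zeros_like(m);k[y0:y1,x0:x1]=m[y0:y1,x0:x1]
        v,u=np.nonzero(k);q=(np.linalg.inv(f["intrinsics"])@np.vstack([u,v,np.ones(len(u))])*f["z_map"][v,u]).T-f["t"];q=q@f["R"];print(p,len(u),u.mean(),v.mean(),np.percentile(q[:,2],[10,50,90]))
f=load("pics/a8_scene.npz");cv2.imwrite("pics/a8f.png",f["color"][:,:,::-1])
g=load("pics/scene0.npz");d=cv2.absdiff(f["color"],g["color"]).max(2);cv2.imwrite("pics/a8d.png",d)
E
```

```text
t 10.9 tip ctrl -0.1777 -0.001 0.2017 F [ 0.8 -0.1 -0.4] w -0.0
tool x in ctrl 0.002905658863053673 -0.999988047613193 z [-0.008 -0.008 -1.   ] q [-0.    0.1  -0.56  2.16  0.07  0.9  -1.77]
pics/top0.npz 1098 237.88615664845173 262.5036429872495 [0.06748362 0.07029713 0.07312069]
pics/a8_top.npz 1097 237.87329079307202 262.50865998176846 [0.06727302 0.07021908 0.07322193]
pics/scene0.npz 729 385.4705075445816 197.25102880658437 [0.06746682 0.07016571 0.07288292]
pics/a8_scene.npz 729 385.4897119341564 197.22770919067216 [0.06743357 0.07009211 0.07278743]
```

View pics/a8.png

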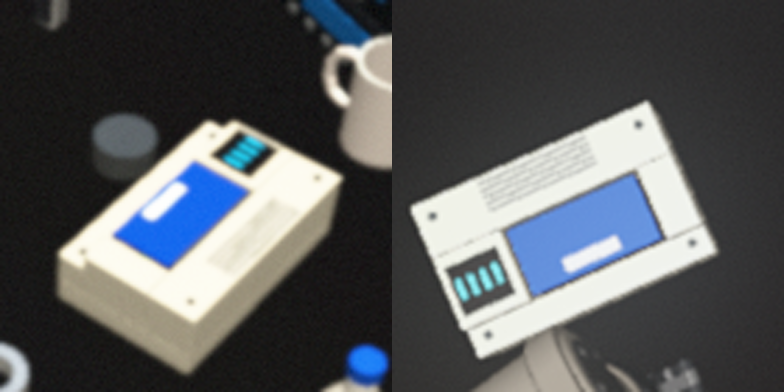

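View pics/a8d.png

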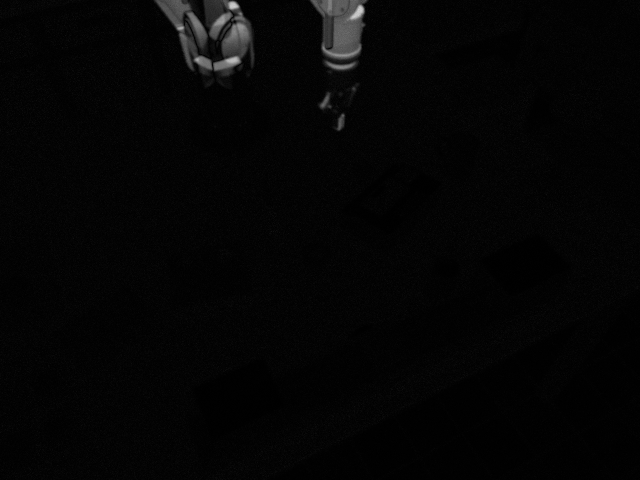

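The cover is flush just as at the start. It has held for about 0.8 s since I let go, and nothing else has moved. I'm handing in.

```bash
python3 -c "
from bench import r
print(r.hand_in())"
```

```text
the job is handed in; nothing more can be done
None
```

The gauge controller was zeroed in the order asked, and the job was handed in at about 11 s of the 58 s allowed.

- **Open:** I pressed the cover at its white mark down to the stop, and it sprang fully open.
- **Zero:** I pressed the green button until it bottomed, with the fingertip at 41 mm, about 6 mm below its released height. The picture afterwards shows the button in full view again with the finger clear; I judged its return by eye, not by measured height.
- **Close:** I folded the cover over from its back, pressed it to the stop and backed away.

**Last checks**
- **Cover:** it lies flush at 70 mm. In both cameras its blue area and centre match the starting pictures to within 0.03 pixel, and it stayed shut for about 0.8 s after release.
- **Bystanders:** comparing the scene camera's first and last pictures shows a change only at the arm, so the red button, knob and loose items look untouched.
- **Robot:** it is clear of everything, with a wrist force under 1 N.

**Less clean**
- **Press force:** the fingertips pressed harder than needed at the stops. The last readings were about 40 N opening the cover, 45 N on the button and 53 N closing it. The 120 N wrist limit was not reached in any reading, and only the fingers touched, so the 40 N arm-and-body limit should not apply.
- **Camera agreement:** the two views differed by about 5 mm on the cover and button positions, so I used the average for the cover. The button's height came out at 41 mm from the two views against the stated 47 mm. Contact at about 46 mm agreed with the stated value.

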